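# Stroke down the tally flaps

## Task

The batch of casts is finished, so clear the tally board, the curved strip with four raised flaps: with closed fingertips stroke lightly along the curve from the first flap to the last, from each flap's hinge towards its free edge, so that they fold down flat one after the other. Make it one continuous stroke, without lifting the fingertips away from the row before the last flap is down, and do not press hard. Leave the casts, the jar and everything else standing where they are, then move clear.

Things in the scene. Friction and masses are not known exactly. Their poses are not given: they have to be found in the camera images.
- tally_board: Grey raised strip fixed to the worktop, bent to an arc of radius 220 mm (middle line), 160 long, 32 wide, with four aluminium flaps spaced 40 mm along the arc. Its deck is 40 to 60 mm above the worktop, different each time. Origin: 40 mm below the deck, under the middle between flaps 2 and 3. z up; +x to the convex side, arc centre (-0.22, 0, 0); +y to flap 1, -y to flap 4. A flat flap's top is at z 44 mm here.
- flap_1 (a joint): Hinged aluminium leaf, 29 mm from hinge to free edge, 18 wide, 3 thick. Value: rad above flat (0 flat, 1.2 stop, starts 0.55 to 0.9). Friction hinge of 0.02 N m (1 to 5 N at the leaf); stays where left. Hinge across the strip, 14 mm before the flap's centre on the flap 1 side, 2.5 mm above the deck; free edge on the flap 4 side. First in the row: its hinge faces the end of the strip.
- flap_1_edge (a point): Middle of the free edge of flap 1; it rises and falls with the flap (2.5 mm above the deck when flat). Mind a tall wall pier left of the worktop (all of x > 0.447, y > 0.34 in the world), a plaster vibrator 104 mm high beyond the row (x > 0.51, y 0.05 to 0.18) and a tall trimmer on the right (y < -0.1).
- flap_2 (a joint): Hinged aluminium leaf, 29 mm from hinge to free edge, 18 wide, 3 thick. Value: rad above flat (0 flat, 1.2 stop, starts 0.55 to 0.9). Friction hinge of 0.02 N m (1 to 5 N at the leaf); stays where left. Hinge across the strip, 14 mm before the flap's centre on the flap 1 side, 2.5 mm above the deck; free edge on the flap 4 side. Number 2 in the row.
- flap_2_edge (a point): Middle of the free edge of flap 2; it rises and falls with the flap (2.5 mm above the deck when flat).
- flap_3 (a joint): Hinged aluminium leaf, 29 mm from hinge to free edge, 18 wide, 3 thick. Value: rad above flat (0 flat, 1.2 stop, starts 0.55 to 0.9). Friction hinge of 0.02 N m (1 to 5 N at the leaf); stays where left. Hinge across the strip, 14 mm before the flap's centre on the flap 1 side, 2.5 mm above the deck; free edge on the flap 4 side. Number 3 in the row.
- flap_3_edge (a point): Middle of the free edge of flap 3; it rises and falls with the flap (2.5 mm above the deck when flat).
- flap_4 (a joint): Hinged aluminium leaf, 29 mm from hinge to free edge, 18 wide, 3 thick. Value: rad above flat (0 flat, 1.2 stop, starts 0.55 to 0.9). Friction hinge of 0.02 N m (1 to 5 N at the leaf); stays where left. Hinge across the strip, 14 mm before the flap's centre on the flap 1 side, 2.5 mm above the deck; free edge on the flap 4 side. The last in the row.
- flap_4_edge (a point): Middle of the free edge of flap 4; it rises and falls with the flap (2.5 mm above the deck when flat).
- cast: Yellow plaster cast with a row of teeth, 59x72x27 mm, loose, standing on the inner (concave) side of the board; origin under its centre. Leave alone.
- jar: Small jar with green lid, 40 mm across, 45 mm high, loose, left of the board near the front edge; origin under its centre. Leave alone.
- white_cast: White plaster cast, 60x73x28 mm, loose, right of the board near the front edge; origin under its centre. Leave alone.
- bowl: Blue rubber mixing bowl, 100 mm across, 60 mm high, far to the right; origin under its centre. Leave alone.
- tape: Roll of masking tape lying flat, 96 mm across, 25 mm high, to the right; origin under its centre. Leave alone.
- syringe: Syringe lying flat, 139x34x22 mm, beyond the board on the left; origin under its centre. Leave alone.

How it is judged:
By the outcome, as a careful person would: the job done as asked, in the order asked, and still so for the second after the job is handed in, with the robot touching nothing.
It also fails if it takes over 42 s, if anything falls off the work surface, if the arm or the gripper's body presses on something with over 40 N, if the wrist force passes 120 N, or if a joint passes its speed limit or range.

## Robot

A 6-joint arm with a two-finger parallel gripper is mounted at the origin on a cart in front of the work surface, level with it; the furniture and walls round the work are solid. World frame = base frame: x ahead of the robot, y to its left, z up, the work surface at z = 0. Lengths are in m, angles in rad, forces in N, time in s.
With the tool pointing down it reaches from about 0.275 to 0.75 m from the base axis. Payload 10.2 kg.
Tool frame: the origin (TCP) lies on the centre line of the jaws, within the pads' length; the fingertips stand 14 mm ahead of it and the grasp point (between the pads) lies 5 mm behind it; z points along the fingers, y is the line along which they close (so a half turn about z gives the same grasp; the last joint's range is limited). The gripper opens to 85 mm and grips with 20 to 120 N. Pads are 22 mm wide; open, the fingers measure 114 mm over their backs; the gripper's body (76 mm by 85 mm) begins 54 mm behind the grasp point. The pads swing forward as they close: fully open they stand 13 mm farther back than shut.
Start: joints at [1.058, 0.313, 1.498, -0, 1.331, -0.223], TCP at [0.15, 0.503, 0.245] pointing down, gripper open.
Joint ranges: [-2.94, 2.94], [-0.97, 2.17], [0.19, 2.56], [-1.23, 4.37], [0.02, 3.11], [-2.88, 2.88]. Speed limits (rad/s): [2.39, 2.39, 3.01, 3.14, 3.14, 3.14].

## Interface

Orientations are given as a rotation vector (axis times angle).
In Python, from workcell import manip gives the robot as it stands.
- The arm moves only by the tool send_rows, never from a script. Its argument "increments" is a list of rows, each a list of 2 entries, a list of its own where there are three numbers: the shift along the world's x, y, z as a fraction of full scale, then the turn, a rotation vector about the world's x, y, z as a fraction of full scale. In form: [[[x, y, z], [ax, ay, az]], ...]. A call has 1 to 5 rows; each row is the pose to reach, as a shift and turn from the pose commanded when the call began; what a row does not reach only later rows make up. Full scale, the value 1, is 0.1 m for a shift and 45 degrees for a turn. A row lasts 1/10 s, in which the tool goes at most 50 mm and 8.59 degrees, less where a joint would pass 70% of its speed; a pose out of reach is approached as far as the arm can. A call with a number of a shift or a turn outside -1 to 1 is refused whole. A call with a gripper value outside its range is refused whole. "jaw" is the opening, from 0 (shut) to 1 (fully open), set as the call begins (left out, the last holds). The fingers move at their own pace and stop on an object; "force" is the grip in N (left out, the last holds). Time passes only in rows, so rows that repeat a pose let the fingers close. It gives the time, the measured TCP pose, the force, the opening and the grip force at its end, in the units of the state.
- manip.get_state(): the state, without advancing time (a new reading comes with each control period).
- manip.get_image(name): name is "scene" or "side" or "wrist"; returns the picture (400x640x3 uint8, blue, green, red); there is no depth.
- manip.camera_params(name): a dict with "fx", "fy", "cx", "cy" (pixels), "xyz" and "attitude" of the camera in the world. Camera axes: x right, y down, z forward; pixel columns grow to the right and rows downward; lengths in m; the calibration is good to about 2 mm. A picture is of the moment at which its call begins: read the wrist's pose just before it. camera_params takes no time and is no camera call; for the wrist camera it gives the pose at the moment of the call.
- manip.sign_off(): hands the job in; it is judged then, once.
Trained networks look in the newest picture that a camera, given by its name, has taken for a name from the list of things; names that differ only in an ending like _2 or _b are one class to them, and where a whole thing is asked for, a point or a joint stands for the part that bears it (a point fixed in the world has none). Each returns a list of dicts, best first, with "conf" (0 to 1); they miss things now and then, are a little off and sometimes report something else, mostly with a low value. They report only what shows in the picture. A call takes as long as a camera call.
- manip.find_in(camera, name): "at" ([x, y, z] in m, in world coordinates, good to about 4 mm: the middle of the surface that is visible of it).
- manip.masks_of(camera, name): "region" (400x640 bool, what is visible of it).
The state is a dict: "t": time; "qpos": joint angles; "joint_velocities": joint speeds; "joint_efforts": joint torques, N m; "position": TCP position; "tcp_rot": TCP orientation; "wrist_force": force on the tool from outside, world axes, zero at the start; "moment": the same for the moment, N m; "grip_width": opening from 0.0 (shut) to 1.0 (fully open); "grip_force": force on a finger pad.
Only numpy, scipy, OpenCV 4.12 (cv2) and the standard library are available. Lean on these libraries where they do the work, as an engineer would, in place of code of your own. Each camera call takes 0.05 s, during which the arm holds its last target. There are 200 camera calls.

## Working session

There is one attempt and no reset: what is moved stays moved. The work goes in short steps, Python scripts to look and compute and a tool call to move; the robot and the scene stay as the last step left them, time stands still between calls to the robot, and variables do not carry over. Pictures are saved under pics/ and viewed, at most 10 in all, crops included, and the job is handed in when it is done.

Besides the shell and the picture viewer there is one more tool, called after "Call:" by a JSON object that holds its "fn" and its "kwargs". send_rows: Moves the arm, as the interface text tells. Shift numbers are shares of 0.1 m and turn numbers shares of 45 degrees, none past 1 either way. Its arguments: {"type":"object","properties":{"increments":{"type":"array","items":{"type":"array"}},"jaw":{"type":"number"},"force":{"type":"number"}},"required":["increments"]}

```bash
mkdir -p pics; ls; python3 - <<'E'
from workcell import manip
import cv2,numpy as np
s=manip.get_state();print(s['t'],s['position'],s['tcp_rot'],s['wrist_force'])
for c in('scene','side'):
    im=manip.get_image(c);cv2.imwrite(f'pics/{c}0.png',im)
    print(c,manip.camera_params(c))
    for n in('tally_board','flap_1','flap_1_edge','cast','jar'):
        print(n,[(np.round(d['at'],3).tolist(),round(d['conf'],2)) for d in manip.find_in(c,n)])
E
```

```text
pics
0.0 [0.14991115 0.50288151 0.24471203] [-4.53572462e-01 -3.10815876e+00  1.96487772e-03] [-0.7182292  -0.12621679  0.86139537]
scene {'fx': 429.165476845981, 'fy': 429.165476845981, 'cx': 317.000451061113, 'cy': 203.45927447276017, 'xyz': array([-0.10601516, -0.35724261,  0.86239106]), 'attitude': array([-2.1271908 ,  1.3072148 , -0.47010371])}
tally_board [([0.472, 0.074, 0.053], 0.55)]
flap_1 [([0.468, 0.141, 0.062], 0.47)]
flap_1_edge [([0.472, 0.136, 0.064], 0.37)]
cast [([0.357, 0.116, 0.021], 0.88)]
jar [([0.378, 0.222, 0.039], 0.72)]
side {'fx': 499.64444860165963, 'fy': 499.64444860165963, 'cx': 318.79418178517705, 'cy': 195.2977433469331, 'xyz': array([0.02379563, 0.93412503, 1.0753767 ]), 'attitude': array([-0.54700673,  2.6746443 , -1.148669  ])}
tally_board [([0.472, 0.082, 0.051], 0.56)]
flap_1 [([0.472, 0.084, 0.056], 0.72), ([0.482, 0.065, 0.067], 0.62), ([0.482, 0.024, 0.069], 0.6), ([0.47, 0.14, 0.065], 0.47), ([0.476, 0.108, 0.068], 0.44)]
flap_1_edge [([0.474, 0.141, 0.063], 0.6)]
cast []
jar [([0.378, 0.242, 0.039], 0.63)]
```

View pics/scene0.png

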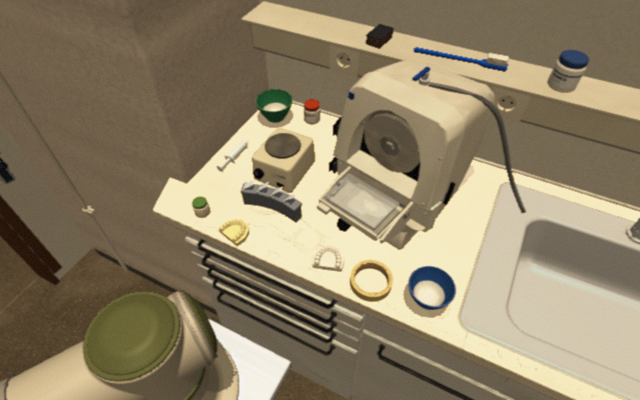

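View pics/side0.png

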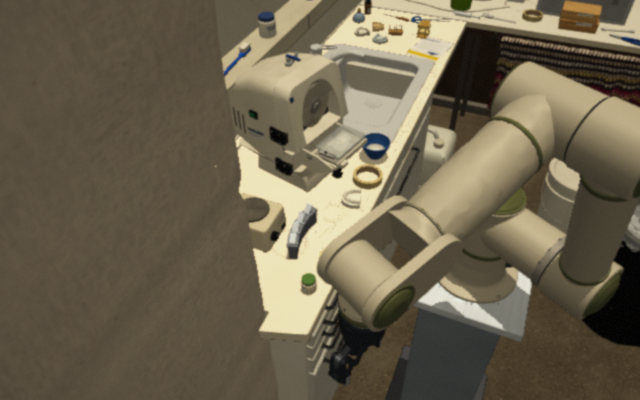

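The scene picture shows the strip at about (245,185) to (300,210), with flap 1 at its left end. The yellow cast is at (235,232), on the near concave side, and the vibrator is behind the strip. Next I close the jaws and move the wrist over it.

Call:
{"fn": "send_rows", "kwargs": {"increments": [[[0.4, -0.6, 0], [0, 0, 0]], [[0.8, -1, 0], [0, 0, 0]], [[1, -1, 0], [0, 0, 0]], [[1, -1, 0], [0, 0, 0]]], "jaw": 0, "force": 20}}

```text
t: 1.0
position: [0.2535, 0.401, 0.2455]
tcp_rot: [0.462, 3.106, -0.0]
wrist_force: [0.6, 0.5, 0.1]
grip_width: 0.331
grip_force: 0.0
```

Call:
{"fn": "send_rows", "kwargs": {"increments": [[[0.4, -0.5, 0], [0, 0, 0]], [[0.8, -0.9, 0], [0, 0, 0]], [[1, -1, 0], [0, 0, 0]], [[1, -1, 0], [0, 0, 0]]]}}

```text
t: 1.4
position: [0.3528, 0.301, 0.2453]
tcp_rot: [0.461, 3.107, -0.0]
wrist_force: [-0.0, -0.3, 0.2]
grip_width: -0.0
grip_force: 0.0
```

Call:
{"fn": "send_rows", "kwargs": {"increments": [[[0.3, -0.5, 0], [0, 0, 0]], [[0.5, -0.9, 0], [0, 0, 0]], [[0.6, -1, 0], [0, 0, 0]], [[0.6, -1, 0], [0, 0, 0]]]}}

```text
t: 1.8
position: [0.4108, 0.2023, 0.2453]
tcp_rot: [0.458, 3.108, 0.0]
wrist_force: [-0.6, -0.0, -0.0]
grip_width: -0.003
grip_force: 0.0
```

```bash
python3 - <<'E'
from workcell import manip
import cv2,numpy as np
s=manip.get_state();print(s['t'],s['position'],s['tcp_rot'],s['wrist_force'],s['grip_width'])
print(manip.camera_params('wrist'))
im=manip.get_image('wrist');cv2.imwrite('pics/w1.png',im)
for n in('tally_board','flap_1','flap_1_edge'):
    print(n,[(np.round(d['at'],3).tolist(),round(d['conf'],2)) for d in manip.find_in('wrist',n)])
E
```

```text
1.8 [0.41076529 0.20226858 0.24527202] [4.57613757e-01 3.10799634e+00 8.41203384e-05] [-0.56911813 -0.00430886 -0.03818831] -0.0027965885386262135
{'fx': 347.1536315530408, 'fy': 347.1536315530408, 'cx': 315.9161459241094, 'cy': 202.10631271451763, 'xyz': array([0.33924209, 0.22284955, 0.37478361]), 'attitude': array([2.32185138, 1.72458757, 0.25905911])}
tally_board [([0.468, 0.079, 0.055], 0.59)]
flap_1 [([0.481, 0.023, 0.068], 0.87), ([0.483, 0.061, 0.066], 0.8), ([0.481, 0.108, 0.071], 0.71), ([0.473, 0.14, 0.07], 0.63)]
flap_1_edge [([0.47, 0.141, 0.065], 0.82), ([0.38, 0.235, 0.044], 0.68)]
```

View pics/w1.png

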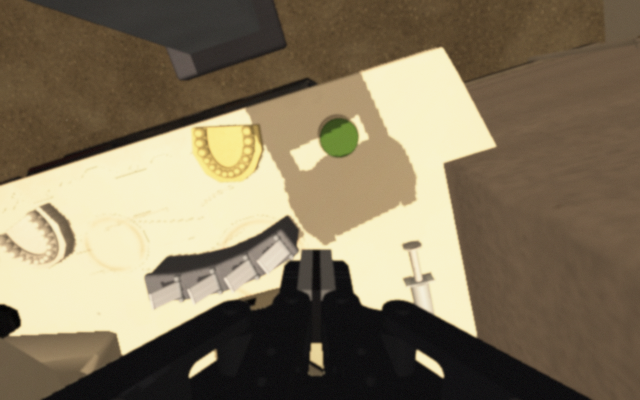

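The wrist picture shows the strip from (150,285) at the flap 4 end to (295,235) at the flap 1 end, partly close to the fingers. I'll take two clearer views of it for triangulation.

Call:
{"fn": "send_rows", "kwargs": {"increments": [[[-0.2, -0.35, -0.2], [0, 0, 0]], [[-0.5, -0.7, -0.4], [0, 0, 0]], [[-0.5, -0.7, -0.4], [0, 0, 0]], [[-0.5, -0.7, -0.4], [0, 0, 0]]]}}

```text
t: 2.4
position: [0.3596, 0.1336, 0.2055]
tcp_rot: [0.453, 3.108, 0.001]
wrist_force: [0.6, 0.2, 0.3]
grip_width: 0.002
grip_force: 0.0
```

```bash
cat > h.py <<'E'
from workcell import manip
import cv2,numpy as np,pickle
def snap(k):
    p=manip.camera_params('wrist');im=manip.get_image('wrist')
    m=[d for d in manip.masks_of('wrist','tally_board')]
    f=manip.masks_of('wrist','flap_1');e=manip.find_in('wrist','flap_1_edge');ff=manip.find_in('wrist','flap_1')
    pickle.dump((p,im,m,f),open(k+'.pkl','wb'))
    cv2.imwrite(f'pics/{k}.png',im)
    s=manip.get_state();print(s['t'],s['position'],p['xyz'],p['attitude'])
    for d in ff+e: print(np.round(d['at'],3),round(d['conf'],2))
    for d in m+f: 
        ys,xs=np.where(d['region']);print(d['conf'],xs.min(),xs.max(),ys.min(),ys.max(),len(xs))
E
python3 -c "
from h import *
snap('A')
p,im,m,f=pickle.load(open('A.pkl','rb'));ys,xs=np.where(m[0]['region'])
x0,y0=max(xs.min()-20,0),max(ys.min()-20,0)
c=im[y0:y0+130,x0:x0+260];print(x0,y0);cv2.imwrite('pics/Ac.png',cv2.resize(c,None,fx=3,fy=3,interpolation=cv2.INTER_CUBIC))"
```

```text
2.65 [0.36068348 0.13377645 0.20574892] [0.28797129 0.15392004 0.33501231] [2.31954818 1.72776527 0.26021988]
[0.47  0.146 0.065] 0.55
[0.469 0.15  0.059] 0.66
0.85 225 382 254 346 1618
0.65 265 340 158 221 4073
0.62 227 382 255 309 1545
0.46 358 373 288 306 204
205 234
```

View pics/Ac.png

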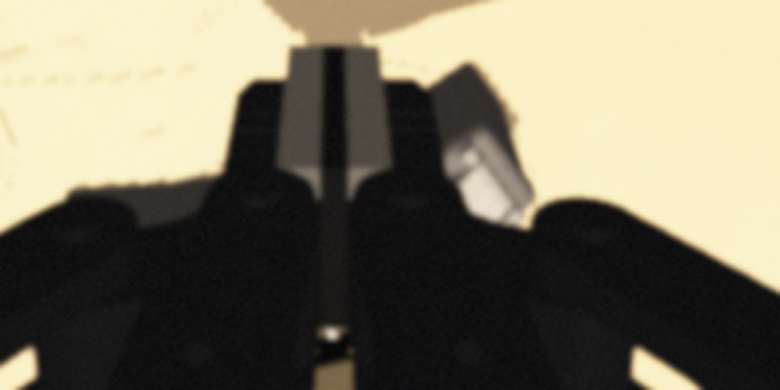

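Call:
{"fn": "send_rows", "kwargs": {"increments": [[[-0.1, 0.45, 0], [0, 0, 0]], [[-0.1, 0.8, 0], [0, 0, 0]], [[-0.1, 0.8, 0], [0, 0, 0]], [[-0.1, 0.8, 0], [0, 0, 0]]]}}

```text
t: 3.05
position: [0.3501, 0.2138, 0.2053]
tcp_rot: [0.45, 3.109, -0.0]
wrist_force: [0.3, -1.4, -0.2]
grip_width: -0.003
grip_force: 0.0
```

```bash
python3 -c "
from h import *
snap('B')
p,im,m,f=pickle.load(open('B.pkl','rb'));ys,xs=np.where(m[0]['region'])
x0,y0=max(xs.min()-20,0),max(ys.min()-20,0)
c=im[y0:y0+130,x0:x0+260];print(x0,y0);cv2.imwrite('pics/Bc.png',cv2.resize(c,None,fx=3,fy=3,interpolation=cv2.INTER_CUBIC))"
```

```text
3.3 [0.35025932 0.21254793 0.2053801 ] [0.27844767 0.23400866 0.33481154] [2.31775773 1.73045549 0.25969959]
[0.48  0.064 0.067] 0.7
0.89 153 278 290 376 735
0.73 189 215 352 375 277
0.49 0 66 269 335 3361
133 270
```

View pics/Bc.png

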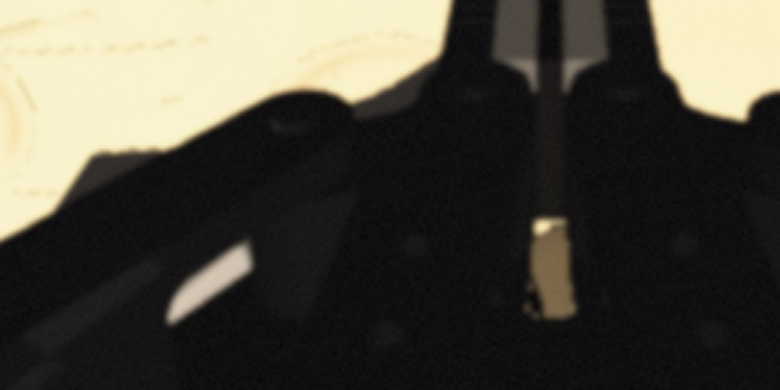

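In both views the fingers hide the board, at (300-520,60-230) in the first crop. The clear part of the image is on the robot's side, so I'll move beyond the board.

Call:
{"fn": "send_rows", "kwargs": {"increments": [[[0.3, -0.1, 0.3], [0, 0, 0]], [[0.7, -0.3, 0.45], [0, 0, 0]], [[1, -0.4, 0.45], [0, 0, 0]], [[1, -0.4, 0.45], [0, 0, 0]]]}}

```text
t: 3.7
position: [0.4527, 0.1711, 0.2502]
tcp_rot: [0.459, 3.107, -0.0]
wrist_force: [-0.6, 0.1, -1.2]
grip_width: -0.001
grip_force: 0.0
```

Call:
{"fn": "send_rows", "kwargs": {"increments": [[[0.3, -0.1, 0], [0, 0, 0]], [[0.6, -0.2, 0], [0, 0, 0]], [[0.6, -0.2, 0], [0, 0, 0]], [[0.6, -0.2, 0], [0, 0, 0]]]}}

```text
t: 4.1
position: [0.5096, 0.1529, 0.2499]
tcp_rot: [-0.455, -3.107, 0.0]
wrist_force: [0.1, -0.3, 0.9]
grip_width: -0.004
grip_force: 0.0
```

```bash
python3 -c "
from h import *
snap('C')"
```

```text
4.35 [0.50944263 0.15343416 0.25059377] [0.43819652 0.17332017 0.37950847] [2.32115237 1.72734246 0.25791455]
[0.48  0.021 0.069] 0.87
[0.482 0.108 0.072] 0.73
[0.485 0.061 0.068] 0.67
[0.474 0.141 0.07 ] 0.61
[0.471 0.14  0.067] 0.86
0.63 148 316 118 202 5956
0.85 197 231 168 196 626
0.76 237 270 151 181 624
0.7 273 306 128 160 616
0.59 155 190 176 202 674
```

Call:
{"fn": "send_rows", "kwargs": {"increments": [[[0, -0.4, 0], [0, 0, 0]], [[0, -0.8, 0], [0, 0, 0]], [[0, -1, 0], [0, 0, 0]], [[0, -1, 0], [0, 0, 0]]]}}

```text
t: 4.75
position: [0.5098, 0.0514, 0.2505]
tcp_rot: [0.458, 3.108, -0.001]
wrist_force: [0.6, 0.1, -1.3]
grip_width: -0.002
grip_force: 0.0
```

```bash
python3 -c "
from h import *
snap('D')
o=[]
for k in 'CD':
    p,im,m,f=pickle.load(open(k+'.pkl','rb'));ys,xs=np.where(m[0]['region'])
    x0,y0=max(int(xs.mean())-130,0),max(int(ys.mean())-48,0)
    c=im[y0:y0+96,x0:x0+260];print(x0,y0);o.append(cv2.resize(c,(780,288),interpolation=cv2.INTER_CUBIC))
cv2.imwrite('pics/CD.png',np.vstack(o))"
```

```text
5.0 [0.5099141  0.05420461 0.25035804] [0.43829667 0.0720371  0.38001511] [2.32159265 1.72420138 0.25892846]
[0.472 0.138 0.069] 0.85
[0.48  0.109 0.07 ] 0.74
[0.476 0.02  0.07 ] 0.64
[0.484 0.062 0.069] 0.58
[0.47  0.141 0.067] 0.58
0.96 249 423 83 172 6417
0.76 386 416 93 126 576
0.76 306 334 134 163 555
0.72 262 291 145 170 604
0.66 348 376 118 148 526
103 118
206 87
```

View pics/CD.png

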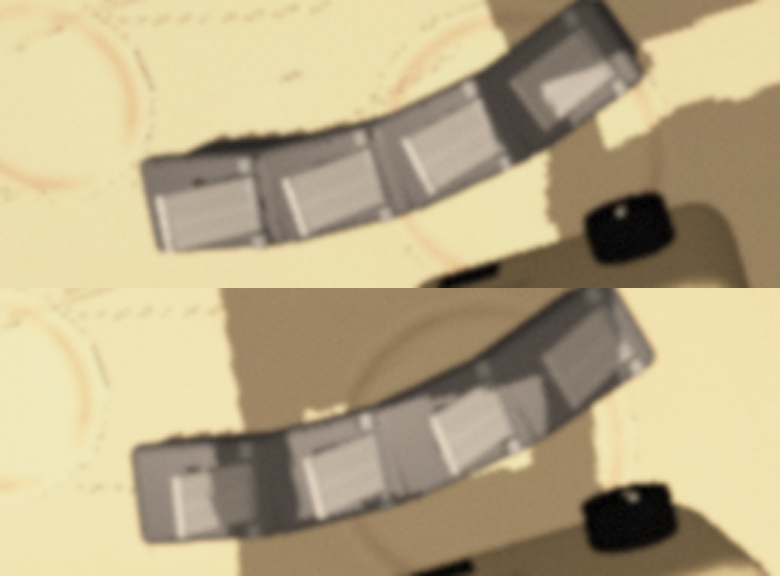

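Both views show the whole board: flap 4's end is at the left and flap 1's at the upper right, with bright hinge knobs beside each flap. I'll fit the board pose to the knobs and end corners.

```bash
cat > fit.py <<'E'
from h import *
from scipy.optimize import least_squares
from scipy.spatial.transform import Rotation as R
C={'C':((103,118),0),'D':((206,87),288)}
# (s along arc toward +y, side(+1 outer), kind)
P={'C':[(-46,-1,'k',246,165),(-46,1,'k',260,242),(-6,-1,'k',361,138),(-6,1,'k',388,213),(34,-1,'k',470,88),(34,1,'k',508,162),(74,1,'k',620,87),(-80,-1,'c',145,158),(-80,1,'c',157,250)],
'D':[(-46,-1,'k',246,450),(-46,1,'k',256,530),(-6,-1,'k',367,422),(-6,1,'k',388,496),(34,-1,'k',484,370),(34,1,'k',517,446),(74,-1,'k',590,295),(74,1,'k',642,368),(-80,-1,'c',134,447),(-80,1,'c',146,542)]}
cam={k:pickle.load(open(k+'.pkl','rb'))[0] for k in C}
def world(v,s,r,h):
    x,y,a,z=v[:4];t=s/.22
    b=np.array([-.22+r*np.cos(t),r*np.sin(t)])
    return np.array([x+np.cos(a)*b[0]-np.sin(a)*b[1],y+np.sin(a)*b[0]+np.cos(a)*b[1],z+h])
def res(v):
    o=[]
    for k in P:
        c=cam[k];M=R.from_rotvec(c['attitude']).inv()
        (ox,oy),d=C[k]
        for s,sd,kd,u,w in P[k]:
            q=M.apply(world(v,s/1e3+(v[5] if kd=='k' else 0),.22+sd*(v[4] if kd=='k' else .016),.0025 if kd=='k' else 0)-c['xyz'])
            o+=[c['fx']*q[0]/q[2]+c['cx']-(ox+u/3),c['fy']*q[1]/q[2]+c['cy']-(oy+(w-d)/3)]
    return np.array(o)
f=least_squares(res,[.475,.08,0,.05,.012,0],loss='soft_l1')
v=f.x;print(np.round(v,4),'yaw deg',np.degrees(v[2]));print(np.round(res(v).reshape(-1,2),1).tolist())
np.save('v.npy',v)
# TCP waypoints along the middle line and heading of tool x (radially inward) 
for s in(95,85,75,60,40,20,0,-20,-40,-60,-75,-80,-85):
    print(s,np.round(world(v,s/1e3,.22,0),4),'radial dir deg',round(np.degrees(v[2]+s/220),1))
s=manip.get_state();print(s['position'],R.from_rotvec(s['tcp_rot']).as_matrix().round(3))
E
python3 fit.py
```

```text
[ 4.834e-01  7.980e-02  4.910e-02  5.820e-02  1.250e-02 -2.000e-04] yaw deg 2.8127845494236388
[[-0.8, -0.2], [0.8, -0.5], [-0.5, 0.0], [0.6, -0.2], [-0.3, 0.8], [0.9, -0.3], [1.1, -0.3], [-0.0, -0.3], [-0.2, 1.5], [-0.8, -0.2], [0.1, -0.1], [-0.8, -0.2], [0.3, 1.3], [-0.8, 0.3], [0.2, -0.2], [0.7, 0.7], [-0.7, -0.6], [2.2, -1.5], [-0.7, 1.0]]
95 [0.4587 0.1708 0.0582] radial dir deg 27.6
85 [0.4631 0.1618 0.0582] radial dir deg 24.9
75 [0.4671 0.1527 0.0582] radial dir deg 22.3
60 [0.4723 0.1386 0.0582] radial dir deg 18.4
40 [0.4778 0.1194 0.0582] radial dir deg 13.2
20 [0.4815 0.0997 0.0582] radial dir deg 8.0
0 [0.4834 0.0798 0.0582] radial dir deg 2.8
-20 [0.4834 0.0598 0.0582] radial dir deg -2.4
-40 [0.4817 0.0399 0.0582] radial dir deg -7.6
-60 [0.4781 0.0202 0.0582] radial dir deg -12.8
-75 [0.4743 0.0057 0.0582] radial dir deg -16.7
-80 [0.4728 0.001  0.0582] radial dir deg -18.0
-85 [ 0.4712 -0.0038  0.0582] radial dir deg -19.3
[0.5099141  0.05420461 0.25035804] [[-0.959  0.284  0.   ]
 [ 0.284  0.959  0.   ]
 [-0.     0.    -1.   ]]
```

The fit residuals are about 1 px and the deck is at about 58 mm, within the stated 40 to 60 mm. Next I go above the flap 1 end and turn the pads across the strip.

Call:
{"fn": "send_rows", "kwargs": {"increments": [[[-0.1, 0.25, -0.1], [0, 0, 0.18]], [[-0.2, 0.5, -0.3], [0, 0, 0.36]], [[-0.35, 0.75, -0.5], [0, 0, 0.55]], [[-0.5, 1, -0.7], [0, 0, 0.74]], [[-0.5, 1, -0.8], [0, 0, 0.93]]]}}

```text
t: 5.5
position: [0.4576, 0.1561, 0.1689]
tcp_rot: [0.702, -3.06, -0.002]
wrist_force: [0.7, 0.0, 0.4]
grip_width: -0.001
grip_force: 0.0
```

Call:
{"fn": "send_rows", "kwargs": {"increments": [[[0, 0.1, -0.1], [0, 0, 0]], [[0, 0.18, -0.4], [0, 0, 0]], [[0, 0.18, -0.5], [0, 0, 0]], [[0, 0.18, -0.5], [0, 0, 0]]]}}

```text
t: 5.9
position: [0.4595, 0.1713, 0.1193]
tcp_rot: [0.683, -3.064, -0.0]
wrist_force: [0.3, -0.1, 0.1]
grip_width: 0.001
grip_force: 0.0
```

```bash
python3 -c "
from h import *
from scipy.spatial.transform import Rotation as R
s=manip.get_state();print(s['t'],s['position'],R.from_rotvec(s['tcp_rot']).as_matrix().round(3),s['wrist_force'],s['qpos'])
im=manip.get_image('wrist');cv2.imwrite('pics/E.png',im)"
```

```text
5.9 [0.45953554 0.17129115 0.11930111] [[-0.905 -0.425 -0.003]
 [-0.425  0.905 -0.   ]
 [ 0.003  0.001 -1.   ]] [ 0.2505579  -0.14779224  0.06225807] [ 1.17405054e-01  3.82651884e-01  1.75980242e+00 -7.85113209e-05
  1.00179245e+00 -1.89199768e+00]
```

View pics/E.png

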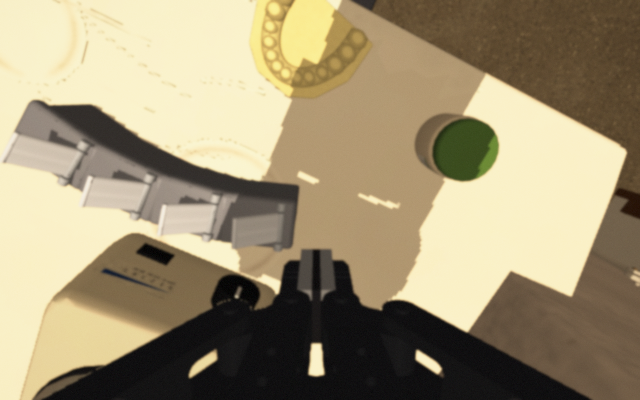

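The picture shows the shut fingertips at (316,255), just past the flap 1 end of the strip at (295,215), with all four flaps up. I go down to about 8 mm above the deck level and start the stroke.

Call:
{"fn": "send_rows", "kwargs": {"increments": [[[0, 0, -0.2], [0, 0, 0]], [[0, 0, -0.4], [0, 0, 0]], [[0, 0, -0.4], [0, 0, 0]], [[0, 0, -0.4], [0, 0, 0]]]}}

```text
t: 6.35
position: [0.4607, 0.171, 0.0815]
tcp_rot: [-0.685, 3.065, -0.0]
wrist_force: [0.5, 0.1, 1.2]
grip_width: -0.002
grip_force: 0.0
```

Call:
{"fn": "send_rows", "kwargs": {"increments": [[[0.02, -0.04, 0], [0, 0, -0.01]], [[0.04, -0.09, 0], [0, 0, -0.03]], [[0.06, -0.14, 0], [0, 0, -0.05]], [[0.07, -0.18, 0], [0, 0, -0.065]]]}}

```text
t: 6.75
position: [0.4674, 0.1525, 0.0806]
tcp_rot: [-0.605, 3.082, -0.0]
wrist_force: [-0.5, 0.3, 0.9]
grip_width: -0.002
grip_force: 0.0
```

Call:
{"fn": "send_rows", "kwargs": {"increments": [[[0.018, -0.05, -0.01], [0, 0, -0.03]], [[0.036, -0.097, -0.02], [0, 0, -0.06]]]}}

```text
t: 6.95
position: [0.4708, 0.1431, 0.0783]
tcp_rot: [-0.532, 3.096, 0.0]
wrist_force: [0.0, 1.2, 0.9]
grip_width: 0.002
grip_force: 0.7
```

Call:
{"fn": "send_rows", "kwargs": {"increments": [[[0.01, -0.024, -0.005], [0, 0, -0.015]], [[0.017, -0.047, -0.01], [0, 0, -0.03]]]}}

```text
t: 7.15
position: [0.4724, 0.1385, 0.0772]
tcp_rot: [0.497, -3.102, 0.0]
wrist_force: [-0.4, 1.2, 0.4]
grip_width: -0.002
grip_force: 0.4
```

Call:
{"fn": "send_rows", "kwargs": {"increments": [[[0.008, -0.024, -0.003], [0, 0, -0.015]], [[0.015, -0.047, -0.006], [0, 0, -0.03]]]}}

```text
t: 7.35
position: [0.4739, 0.1338, 0.0767]
tcp_rot: [-0.461, 3.108, -0.0]
wrist_force: [-0.3, 1.1, 0.8]
grip_width: -0.0
grip_force: 0.4
```

Call:
{"fn": "send_rows", "kwargs": {"increments": [[[0.003, -0.01, -0.006], [0, 0, -0.005]], [[0.005, -0.015, -0.012], [0, 0, -0.01]]]}}

```text
t: 7.55
position: [0.4744, 0.1324, 0.0755]
tcp_rot: [-0.45, 3.109, -0.0]
wrist_force: [-0.0, 0.7, 0.8]
grip_width: -0.003
grip_force: 0.3
```

Call:
{"fn": "send_rows", "kwargs": {"increments": [[[0.002, -0.005, -0.006], [0, 0, -0.005]], [[0.003, -0.01, -0.012], [0, 0, -0.005]]]}}

```text
t: 7.75
position: [0.4746, 0.1315, 0.0742]
tcp_rot: [-0.444, 3.11, 0.0]
wrist_force: [0.2, 0.9, 0.3]
grip_width: -0.002
grip_force: 0.3
```

Call:
{"fn": "send_rows", "kwargs": {"increments": [[[0.001, -0.004, -0.006], [0, 0, 0]], [[0.002, -0.007, -0.012], [0, 0, -0.005]]]}}

```text
t: 7.95
position: [0.4748, 0.1308, 0.0731]
tcp_rot: [0.438, -3.111, -0.0]
wrist_force: [-1.4, 1.5, 6.8]
grip_width: 0.001
grip_force: 3.4
```

```bash
python3 -c "
from h import *
s=manip.get_state();print(s['t'],s['position'],s['wrist_force'])
im=manip.get_image('wrist');cv2.imwrite('pics/F.png',cv2.resize(im[150:300,120:380],(780,450)))"
```

```text
7.95 [0.47483015 0.13083789 0.07309718] [-1.36342855  1.52074621  6.76135988]
```

View pics/F.png

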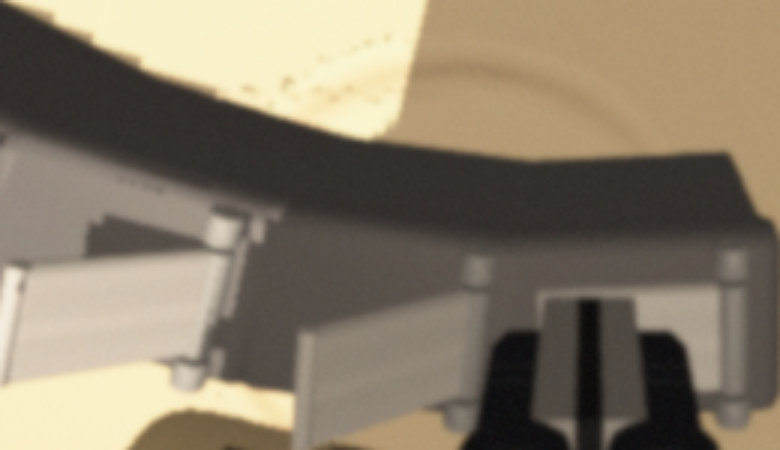

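Flap 1 is flat under the tips: the force went up to 6.8 N at TCP z = 72.8 mm. That puts the deck at about 55 mm. I'll tabulate the rest of the arc, riding about 0.7 mm higher over each hinge.

```bash
python3 - <<'E'
import numpy as np
v=np.load('v.npy')
def w(s):
    t=s/220+v[2];return np.array([v[0]-.22*np.cos(v[2])+.22*np.cos(t),v[1]-.22*np.sin(v[2])+.22*np.sin(t)]),np.degrees(t)
ss=[50,45,40,35,30,25,20,15,10,5,0,-5,-10,-15,-20,-25,-30,-35,-40,-45,-50,-55,-60,-65,-70,-75,-80,-85]
b=np.array([.4748,.1297]);a=16.1
for i,s in enumerate(ss):
    p,g=w(s);print(s,((p-b)*10).round(3),round((g-a)/45,3))
    if i%5==4:b=b+((p-b)*10).round(3)/10;a=a+round((g-a)/45,3)*45;print('--',b)
E
```

```text
50 [ 0.005 -0.006] -0.006
45 [ 0.018 -0.055] -0.035
40 [ 0.03  -0.103] -0.064
35 [ 0.041 -0.152] -0.093
30 [ 0.05  -0.201] -0.122
-- [0.4798 0.1096]
25 [ 0.009 -0.049] -0.029
20 [ 0.017 -0.099] -0.058
15 [ 0.023 -0.148] -0.086
10 [ 0.028 -0.198] -0.115
5 [ 0.033 -0.248] -0.144
-- [0.4831 0.0848]
0 [ 0.003 -0.05 ] -0.029
-5 [ 0.004 -0.1  ] -0.058
-10 [ 0.005 -0.15 ] -0.087
-15 [ 0.005 -0.2  ] -0.116
-20 [ 0.003 -0.25 ] -0.145
-- [0.4834 0.0598]
-25 [-0.002 -0.05 ] -0.029
-30 [-0.006 -0.099] -0.058
-35 [-0.011 -0.149] -0.087
-40 [-0.017 -0.199] -0.116
-45 [-0.024 -0.248] -0.145
-- [0.481 0.035]
-50 [-0.009 -0.05 ] -0.029
-55 [-0.018 -0.099] -0.058
-60 [-0.029 -0.148] -0.087
-65 [-0.04  -0.196] -0.115
-70 [-0.053 -0.245] -0.144
-- [0.4757 0.0105]
-75 [-0.014 -0.048] -0.029
-80 [-0.029 -0.095] -0.058
-85 [-0.045 -0.143] -0.087
```

Call:
{"fn": "send_rows", "kwargs": {"increments": [[[0.005, -0.006, 0.001], [0, 0, -0.006]], [[0.018, -0.055, 0.005], [0, 0, -0.035]], [[0.03, -0.103, 0.007], [0, 0, -0.064]]]}}

```text
t: 8.3
position: [0.478, 0.1201, 0.0737]
tcp_rot: [0.357, -3.121, 0.0]
wrist_force: [-0.4, -0.3, 0.3]
grip_width: -0.001
grip_force: 0.0
```

Call:
{"fn": "send_rows", "kwargs": {"increments": [[[0.011, -0.049, 0], [0, 0, -0.029]], [[0.02, -0.098, 0], [0, 0, -0.058]], [[0.029, -0.147, 0], [0, 0, -0.087]]]}}

```text
t: 8.6
position: [0.481, 0.1053, 0.0739]
tcp_rot: [-0.249, 3.131, -0.0]
wrist_force: [-0.8, 0.1, 1.5]
grip_width: 0.0
grip_force: 0.6
```

Call:
{"fn": "send_rows", "kwargs": {"increments": [[[0.008, -0.05, 0], [0, 0, -0.029]], [[0.014, -0.099, -0.004], [0, 0, -0.057]], [[0.018, -0.13, -0.007], [0, 0, -0.075]]]}}

```text
t: 8.9
position: [0.4827, 0.0924, 0.0731]
tcp_rot: [-0.157, 3.138, 0.0]
wrist_force: [-0.8, 3.9, 5.1]
grip_width: 0.006
grip_force: 2.3
```

Call:
{"fn": "send_rows", "kwargs": {"increments": [[[0.001, -0.02, 0.001], [0, 0, -0.01]], [[0.006, -0.069, 0.005], [0, 0, -0.04]], [[0.009, -0.119, 0.007], [0, 0, -0.069]], [[0.01, -0.169, 0.007], [0, 0, -0.098]], [[0.011, -0.219, 0.007], [0, 0, -0.127]]]}}

```text
t: 9.4
position: [0.4838, 0.071, 0.0741]
tcp_rot: [-0.001, 3.141, 0.001]
wrist_force: [-0.2, 1.6, 1.9]
grip_width: -0.001
grip_force: 1.2
```

Call:
{"fn": "send_rows", "kwargs": {"increments": [[[0, -0.05, 0], [0, 0, -0.029]], [[-0.002, -0.1, 0], [0, 0, -0.058]], [[-0.004, -0.15, -0.004], [0, 0, -0.087]], [[-0.008, -0.18, -0.007], [0, 0, -0.105]]]}}

```text
t: 9.8
position: [0.4829, 0.0525, 0.0732]
tcp_rot: [0.129, 3.139, 0.0]
wrist_force: [0.6, 3.7, 3.7]
grip_width: 0.001
grip_force: 2.1
```

Call:
{"fn": "send_rows", "kwargs": {"increments": [[[0, -0.02, -0.002], [0, 0, -0.011]], [[-0.005, -0.069, 0.003], [0, 0, -0.04]], [[-0.011, -0.119, 0.007], [0, 0, -0.069]], [[-0.018, -0.168, 0.007], [0, 0, -0.098]], [[-0.027, -0.218, 0.007], [0, 0, -0.127]]]}}

```text
t: 10.3
position: [0.4804, 0.0312, 0.0741]
tcp_rot: [0.285, 3.128, 0.001]
wrist_force: [0.4, 1.2, 1.6]
grip_width: -0.002
grip_force: 1.2
```

Call:
{"fn": "send_rows", "kwargs": {"increments": [[[-0.009, -0.049, 0], [0, 0, -0.029]], [[-0.02, -0.098, 0], [0, 0, -0.058]], [[-0.031, -0.146, -0.004], [0, 0, -0.086]], [[-0.038, -0.175, -0.008], [0, 0, -0.104]]]}}

```text
t: 10.7
position: [0.4764, 0.0133, 0.0731]
tcp_rot: [0.413, 3.114, 0.001]
wrist_force: [-0.0, 3.8, 5.8]
grip_width: 0.001
grip_force: 2.9
```

Call:
{"fn": "send_rows", "kwargs": {"increments": [[[-0.01, -0.034, 0], [0, 0, -0.02]], [[-0.02, -0.068, 0], [0, 0, -0.041]], [[-0.035, -0.11, 0.003], [0, 0, -0.065]], [[-0.045, -0.14, 0.05], [0, 0, -0.08]]]}}

```text
t: 11.1
position: [0.4711, -0.0008, 0.0775]
tcp_rot: [-0.509, -3.098, 0.0]
wrist_force: [0.6, 0.2, 0.6]
grip_width: -0.002
grip_force: 0.0
```

Call:
{"fn": "send_rows", "kwargs": {"increments": [[[0, 0, 0.3], [0, 0, 0]], [[0, 0, 0.7], [0, 0, 0]], [[0, 0.1, 1], [0, 0, 0]], [[0.2, 0.4, 1], [0, 0, 0]], [[0.4, 0.7, 1], [0, 0, 0]]]}}

```text
t: 11.6
position: [0.5124, 0.0699, 0.1793]
tcp_rot: [0.51, 3.098, -0.001]
wrist_force: [0.4, -0.5, -0.1]
grip_width: -0.002
grip_force: 0.0
```

Call:
{"fn": "send_rows", "kwargs": {"increments": [[[0, 0, 0.4], [0, 0, 0]], [[0, 0, 0.8], [0, 0, 0]], [[0, 0, 0.8], [0, 0, 0]], [[0, 0, 0.8], [0, 0, 0]]]}}

```text
t: 12.0
position: [0.5117, 0.0693, 0.2583]
tcp_rot: [0.508, 3.1, -0.0]
wrist_force: [-1.1, -0.1, -1.1]
grip_width: 0.003
grip_force: 0.0
```

```bash
python3 -c "
from h import *
s=manip.get_state();print(s['t'],s['position'],s['wrist_force'])
im=manip.get_image('wrist');cv2.imwrite('pics/G.png',im)
for n in('flap_1','cast','jar'):print(n,[(np.round(d['at'],3).tolist(),round(d['conf'],2)) for d in manip.find_in('wrist',n)])"
```

```text
12.0 [0.51172811 0.06934464 0.25825899] [-1.13824201 -0.11181724 -1.06241525]
flap_1 [([0.485, 0.059, 0.057], 0.89), ([0.473, 0.136, 0.06], 0.69), ([0.484, 0.104, 0.062], 0.66)]
cast [([0.374, 0.112, 0.014], 0.71)]
jar [([0.4, 0.221, 0.019], 0.85)]
```

View pics/G.png

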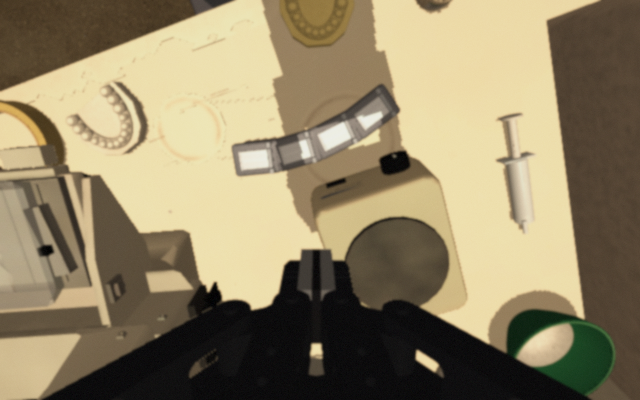

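The picture shows all four flaps lying flat along (235-395,90-170), with the casts, jar and syringe where they were. The arm is clear.

```bash
python3 -c "
from workcell import manip
print(manip.sign_off())"
```

```text
the job is handed in; nothing more can be done
None
```

All four flaps were folded flat in order in one light stroke (highest force read 6.8 N). Nothing else was disturbed in the final wrist view (the tape was only partly in it, the bowl out of it), and with the arm clear at about 12 s, I handed the job in.

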